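Clip the lacquered spindles into the carrying rack and latch the keeper

TASK

Rack up the finished lacquered spindles for carrying: swing the rack's keeper bail right up and back past upright, press every spindle lying on the bench down into a clip of its own, about centred, until the sprung fingers snap over the shaft and it is fully home on its saddles, then swing the keeper closed over them until it rests in its catches. Any spindle may go in any clip, either way round; leave the jar, the bowl and the turned foot where they stand.

Things in the scene. Friction and masses are not known exactly. Their poses are not given: they have to be found in the camera images.
- spindle0_mid (a point): glossy black lacquered spindle (may be absent), 168 mm long, 90 g: round shaft 22 mm in diameter, 116 mm long, with a six-sided block 26 mm long, 32 mm across flats, at each end; red and gold bands near its middle. Point: middle of the shaft, on its axis (centre of mass); x along the shaft; ends alike. On the bench this point is 16 mm up and the shaft clears the bench by 5 mm
- spindle1_mid (a point): glossy black lacquered spindle (may be absent), 168 mm long, 90 g: round shaft 22 mm in diameter, 116 mm long, with a six-sided block 26 mm long, 32 mm across flats, at each end; red and gold bands near its middle. Point: middle of the shaft, on its axis (centre of mass); x along the shaft; ends alike. On the bench this point is 16 mm up and the shaft clears the bench by 5 mm
- spindle2_mid (a point): glossy black lacquered spindle (may be absent), 168 mm long, 90 g: round shaft 22 mm in diameter, 116 mm long, with a six-sided block 26 mm long, 32 mm across flats, at each end; red and gold bands near its middle. Point: middle of the shaft, on its axis (centre of mass); x along the shaft; ends alike. On the bench this point is 16 mm up and the shaft clears the bench by 5 mm
- spindle3_mid (a point): glossy black lacquered spindle (may be absent), 168 mm long, 90 g: round shaft 22 mm in diameter, 116 mm long, with a six-sided block 26 mm long, 32 mm across flats, at each end; red and gold bands near its middle. Point: middle of the shaft, on its axis (centre of mass); x along the shaft; ends alike. On the bench this point is 16 mm up and the shaft clears the bench by 5 mm
- rack: carrying rack with four like clips side by side along its y, fixed to the bench; origin under the centre of its wooden base (150 mm along x, 250 along y, 12 thick). Each clip: two pairs of upright sprung steel fingers, 38 mm either side of the clip's middle along x, each finger 14 mm wide, with a wooden saddle between each pair. Fingertips have room beside the shaft between the two pairs
- clip0 (a point): a clip's point: where the middle of a spindle's shaft lies when fully home, 46 mm above the bench, 34 above the base; x is then the shaft's direction, z up; clips are 55 mm apart. The lips, 18 mm apart and 7 mm above this point, spread as the shaft is pressed straight down (about 7 to 11 N) and snap over it; a spindle merely laid on the lips stays about 14 mm too high
- clip1 (a point): a clip's point: where the middle of a spindle's shaft lies when fully home, 46 mm above the bench, 34 above the base; x is then the shaft's direction, z up; clips are 55 mm apart. The lips, 18 mm apart and 7 mm above this point, spread as the shaft is pressed straight down (about 7 to 11 N) and snap over it; a spindle merely laid on the lips stays about 14 mm too high
- clip2 (a point): a clip's point: where the middle of a spindle's shaft lies when fully home, 46 mm above the bench, 34 above the base; x is then the shaft's direction, z up; clips are 55 mm apart. The lips, 18 mm apart and 7 mm above this point, spread as the shaft is pressed straight down (about 7 to 11 N) and snap over it; a spindle merely laid on the lips stays about 14 mm too high
- clip3 (a point): a clip's point: where the middle of a spindle's shaft lies when fully home, 46 mm above the bench, 34 above the base; x is then the shaft's direction, z up; clips are 55 mm apart. The lips, 18 mm apart and 7 mm above this point, spread as the shaft is pressed straight down (about 7 to 11 N) and snap over it; a spindle merely laid on the lips stays about 14 mm too high
- keeper (a joint): angle of the keeper, a U-shaped bail of 10 mm steel bar: 0 = closed, crossbar over the spindles' end blocks at the rack's -x side, in two forked catches; grows as it swings up and over towards the rack's +x, to a stop at 2.3 rad; upright is about 1.4. The stiff hinge (0.16 N m) holds it where it is left; moving it takes 1 to 3 N at the grip. It cannot close over a spindle that is not home
- keeper_grip (a point): middle of the keeper's grip: a round black rod, 15 mm in diameter, 66 mm long, along the rack's y, sticking out past the bail's arm at the rack's -y side; 72 mm above the bench when closed, free above and below. Can be pinched from above (fingers closing along the rack's x) and turns in a light pinch as it swings
- keeper_hinge (a point): fixed point on the keeper's hinge axis (along the rack's y), mid-way across the rack, 55 mm above the bench; axes as the rack's. In these axes the grip's middle is at x -110, y -155, z +17 mm when closed and turns about y as the keeper opens (rising, then going to +x)
- lacquer_jar_mid (a point): bystander: amber glass jar with a black lid, 64 mm wide, 75 mm high; point at its middle
- bowl_mid (a point): bystander: small black bowl, 80 mm wide, 40 mm high; point at its middle
- figure_mid (a point): bystander: small black turned foot, 54 mm wide, 75 mm high; point at its middle
There are look-alikes about, which are no part of the job. What is shaped like the part that bears spindle2_mid but pink or white is not meant.

How it is judged:
By the outcome, as a careful person would: the job done as asked, in the order asked, and still so for the second after the job is handed in, with the robot touching nothing.
Of spindle0, spindle1, spindle2, spindle3 only 3 to 4 are there at a start; the rules pass over those that are not, and their reading is None.
At some moment in a run one of spindle0, spindle1, spindle2, spindle3 may be knocked a few centimetres aside while the robot is not near it.
Once in a run the grip may slacken for a moment while it holds something.
It also fails if it takes over 210 s, if anything falls off the work surface, if the arm or the gripper's body presses on something with over 40 N, if the wrist force passes 120 N, or if a joint passes its speed limit or range.

ROBOT

A 7-joint arm with a two-finger parallel gripper is mounted at the origin on the work surface. World frame = base frame: x ahead of the robot, y to its left, z up, the work surface at z = 0. Lengths are in m, angles in rad, forces in N, time in s.
With the tool pointing down it reaches from about 0.425 to 0.875 m from the base axis. Payload 8.4 kg.
Tool frame: the origin (TCP) lies on the centre line of the jaws, within the pads' length; the fingertips stand 22 mm ahead of it and the grasp point (between the pads) lies 3 mm ahead of it; z points along the fingers, y is the line along which they close (so a half turn about z gives the same grasp; the last joint's range is limited). The gripper opens to 85 mm and grips with 20 to 120 N. Pads are 22 mm wide; open, the fingers measure 114 mm over their backs; the gripper's body (76 mm by 85 mm) begins 54 mm behind the grasp point. The pads swing forward as they close: fully open they stand 13 mm farther back than shut.
Start: joints at [1.12, 0.333, 0.04, 1.465, -0.013, 1.343, -0.059], TCP at [0.224, -0.61, 0.253] pointing down, gripper open.
Joint ranges: [-2.58, 2.58], [-0.38, 2.09], [-1.3, 1.39], [0.25, 2.4], [-1.5, 4.64], [0.08, 2.09], [-2.65, 2.65]. Speed limits (rad/s): [2.22, 2.22, 2.79, 2.79, 3.14, 3.14, 3.14].

INTERFACE

Orientations are given as [roll, pitch, yaw] about the fixed x, y, z axes, in that order (R = Rz(yaw) Ry(pitch) Rx(roll)).
In Python, from station import monitor, capture, workorder, boxes_of, regions_of, spot_point gives the robot as it stands.
- The arm moves only by the tool play_rows, never from a script. Its argument "series" is text: rows parted by semicolons, each of 7 numbers parted by spaces: the closure, from -1 (fully open) to 1 (shut), so that 0 is half open, then the shift along the tool's x, y, z in mm, then the turn, a rotation vector about the tool's x, y, z in degrees. In form: fingers x y z wx wy wz; .... A call has exactly 10 rows; each row shifts and turns the commanded pose from where the row before left it, along the tool's axes as they then stand; what a row does not reach is not made up. A row lasts 1/10 s, in which the tool goes at most 50 mm and 8.59 degrees, less where a joint would pass 70% of its speed; a pose out of reach is approached as far as the arm can. A call with a gripper value outside its range is refused whole. The fingers move at their own pace and stop on an object; "force" is the grip in N (left out, the last holds). Time passes only in rows, so rows that do not move let the fingers close, or fill a call up. It gives the time, the measured TCP pose, the force, the opening and the grip force at its end, in the units of the state.
- monitor.sense(): the state, without advancing time (a new reading comes with each control period).
- capture(name): name is "side" or "top"; returns a dict with "img" (400x640x3 uint8, red, green, blue), "z_map" (400x640 float32, m along the optical axis (not along the pixel's ray), 0 where there is no reading), "mtx" (3x3 intrinsics, pixels), "R" (3x3) and "t" (3): a world point X has camera coordinates R X + t. Camera axes: x right, y down, z forward; pixel columns grow to the right and rows downward; lengths in m; the calibration is good to about 2 mm. A picture is of the moment at which its call begins.
- workorder.close_job(): hands the job in; it is judged then, once.
Trained networks look in a picture, given as the dict that the camera call returned (one of the last four; its "shot" number tells which), for a name from the list of things; names that differ only in an ending like _2 or _b are one class to them, and where a whole thing is asked for, a point or a joint stands for the part that bears it (a point fixed in the world has none). Each returns a list of dicts, best first, with "conf" (0 to 1); they miss things now and then, are a little off and sometimes report something else, mostly with a low value. They report only what shows in the picture. A call takes as long as a camera call. They do not tell look-alikes from the thing itself.
- boxes_of(picture, name): "bbox" ([left, top, right, bottom] in pixels, round what is visible of it).
- regions_of(picture, name): "mask" (400x640 bool, what is visible of it) and "bbox" ([left, top, right, bottom] in pixels, round what is visible of it).
- spot_point(picture, name): "position" ([column, row] in pixels: a listed point, or the origin of a listed thing).
The state is a dict: "t": time; "q": joint angles; "joint_velocities": joint speeds; "joint_torque": joint torques, N m; "tool_pos": TCP position; "tcp_rot": TCP orientation; "force": force on the tool from outside, world axes, zero at the start; "wrist_torque": the same for the moment, N m; "opening": opening from 0.0 (shut) to 1.0 (fully open); "gripper_force": force on a finger pad.
Only numpy, scipy, OpenCV 4.12 (cv2) and the standard library are available. Lean on these libraries where they do the work, as an engineer would, in place of code of your own. Each camera call takes 0.05 s, during which the arm holds its last target. There are 200 camera calls.

## Working session

There is one attempt and no reset: what is moved stays moved. The work goes in short steps, Python scripts to look and compute and a tool call to move; the robot and the scene stay as the last step left them, time stands still between calls to the robot, and variables do not carry over. Pictures are saved under pics/ and viewed, at most 14 in all, crops included, and the job is handed in when it is done.

Besides the shell and the picture viewer there is one more tool, called after "Emit:" as name(argument=value, ...) on one line, values as JSON. play_rows: Moves the arm, as the interface text tells. Its arguments: {"type":"object","properties":{"series":{"type":"string"},"force":{"type":"number"}},"required":["series"]}

```bash
ls; mkdir -p pics
cat > h.py <<'E'
import numpy as np, cv2
from station import monitor, capture, workorder, boxes_of, regions_of, spot_point
def save(img,name,box=None,s=1):
    if box: img=img[box[1]:box[3],box[0]:box[2]]
    img=cv2.resize(img,None,fx=s,fy=s,interpolation=cv2.INTER_CUBIC)
    cv2.imwrite('pics/'+name,img[:,:,::-1])
def ray(c,px):
    d=np.linalg.inv(c['mtx'])@np.array([px[0],px[1],1.]); return -c['R'].T@c['t'], c['R'].T@d
def atz(c,px,z):
    o,d=ray(c,px); return o+d*(z-o[2])/d[2]
def proj(c,X):
    p=c['mtx']@(c['R']@np.array(X)+c['t']); return p[:2]/p[2]
def cloud(c):
    v,u=np.mgrid[0:400,0:640]; d=np.linalg.inv(c['mtx'])@np.stack([u.ravel(),v.ravel(),np.ones(u.size)])
    P=(c['R'].T@(d*c['z_map'].ravel()-c['t'][:,None])).T
    P[c['z_map'].ravel()==0]=np.nan
    return P.reshape(400,640,3)
E
python3 - <<'E'
from h import *
s=monitor.sense(); print({k:np.round(v,3) for k,v in s.items()})
for n in('top','side'):
    c=capture(n); save(c['img'],n+'0.png'); print(n,c['mtx'],c['R'],c['t'])
    for k in('spindle0_mid','rack','clip0','keeper_grip','keeper_hinge'):
        r=spot_point(c,k); print(k,[(np.round(x['position']),round(x['conf'],2)) for x in r])
    r=boxes_of(c,'spindle0_mid'); print([(np.round(x['bbox']),round(x['conf'],2)) for x in r])
E
```

```text
pics
{'t': np.float64(0.0), 'q': array([ 1.12 ,  0.334,  0.04 ,  1.466, -0.013,  1.343, -0.059]), 'joint_velocities': array([-0.001,  0.001, -0.001, -0.001, -0.   , -0.001,  0.001]), 'joint_torque': array([-0.0000e+00, -6.5856e+01,  1.3650e+00, -4.0557e+01,  1.7000e-02,
        1.3000e-02, -0.0000e+00]), 'tool_pos': array([ 0.224, -0.61 ,  0.252]), 'tcp_rot': array([-3.14 ,  0.   ,  0.352]), 'force': array([ 0.24 , -0.556,  0.436]), 'wrist_torque': array([ 0.012, -0.044, -0.01 ]), 'gripper_force': np.float64(0.0), 'opening': np.float64(0.997)}
top [[363.87081624   0.         318.13815504]
 [  0.         363.87081624 197.90879371]
 [  0.           0.           1.        ]] [[-0.01549764 -0.99985772  0.00666035]
 [-0.98971916  0.0143926  -0.14229838]
 [ 0.14218227 -0.00879717 -0.9898014 ]] [-0.11707987  0.53856195  0.96821981]
spindle0_mid []
rack [(array([208., 197.]), 0.64)]
clip0 [(array([234., 188.]), 0.92), (array([214., 193.]), 0.87), (array([176., 202.]), 0.87), (array([194., 198.]), 0.86), (array([377., 137.]), 0.6)]
keeper_grip [(array([257., 200.]), 0.91), (array([298., 119.]), 0.51)]
keeper_hinge [(array([202., 180.]), 0.59)]
[(array([151., 163., 272., 231.]), 0.73)]
side [[373.40993397   0.         323.64938453]
 [  0.         373.40993397 198.04368192]
 [  0.           0.           1.        ]] [[-0.94677245 -0.32188571 -0.00339294]
 [-0.16236238  0.48660975 -0.85839933]
 [ 0.27795752 -0.81215795 -0.51297084]] [0.47014455 0.19509527 0.90301592]
spindle0_mid []
rack [(array([278., 280.]), 0.58), (array([275., 277.]), 0.57), (array([338., 194.]), 0.5)]
clip0 [(array([276., 280.]), 0.97), (array([268., 293.]), 0.86), (array([282., 258.]), 0.85), (array([270., 182.]), 0.73), (array([292., 245.]), 0.7)]
keeper_grip [(array([312., 208.]), 0.66)]
keeper_hinge [(array([262., 263.]), 0.9)]
[(array([230., 201., 324., 325.]), 0.73), (array([344., 171., 391., 184.]), 0.56)]
```

View pics/top0.png

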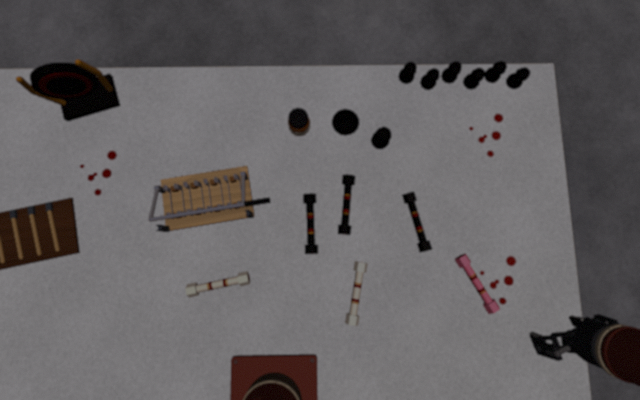

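View pics/side0.png

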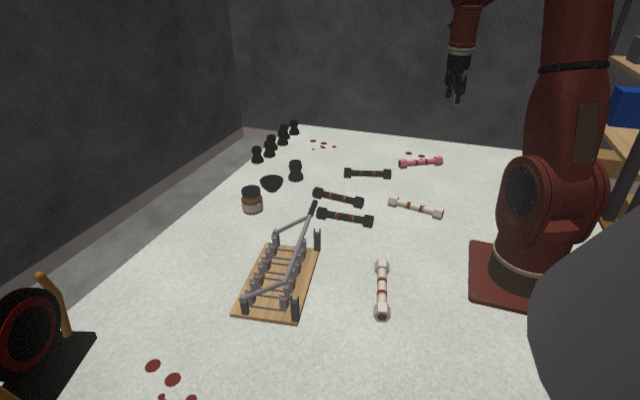

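Run:
```python
from h import *
c=capture('top'); d=capture('side')
save(c['img'],'top1.png',(140,100,460,340),2.5); save(d['img'],'side1.png',(220,150,410,330),4)
g=c['img'].max(2); m=(g<55).astype(np.uint8)
n,l,st,ce=cv2.connectedComponentsWithStats(m)
for i in range(1,n):
    if 150<st[i,4]<1500 and 80<ce[i][1]<330:
        ys,xs=np.nonzero(l==i); P=np.array([atz(c,(x,y),.016) for x,y in zip(xs,ys)])[:,:2]
        r=cv2.minAreaRect((P*1000).astype(np.float32)); 
        w,v=np.linalg.eigh(np.cov(P.T)); a=v[:,1]; t=P@a
        print(ce[i].round(),st[i,4],np.round(r[0]),np.round(r[1]),'ang',round(np.degrees(np.arctan2(a[1],a[0])),1))
for cc in(c,d):
    for k,z in(('clip0',.046),('keeper_hinge',.055),('rack',0)):
        for x in spot_point(cc,k): print(k,np.round(atz(cc,x['position'],z),4),round(x['conf'],2),np.round(x['position'],1))
    for x in spot_point(cc,'keeper_grip'): print('grip',x['position'],x['conf'])
# keeper 3D from clouds
for cc in (c,d):
    C=cloud(cc); mk=boxes_of(cc,'rack'); print([(np.round(b['bbox']),b['conf']) for b in mk][:2])
    for k in('lacquer_jar_mid','bowl_mid','figure_mid'):
        for x in spot_point(cc,k)[:2]: print(k,np.round(atz(cc,x['position'],.03),3),round(x['conf'],2))
p=spot_point(c,'keeper_grip')[0]['position'];q=spot_point(d,'keeper_grip')[0]['position']
(o1,d1),(o2,d2)=ray(c,p),ray(d,q)
A=np.stack([d1,-d2],1); s=np.linalg.lstsq(A,o2-o1,rcond=None)[0]; print('grip tri',o1+d1*s[0],o2+d2*s[1])
```

```text
[298. 121.] 422 [766. -71.] [56. 76.] ang -175.3
[345. 122.] 513 [ 763. -209.] [73. 73.] ang 128.8
[381. 138.] 301 [ 715. -311.] [48. 65.] ang 149.2
[348. 183.] 165 [ 578. -212.] [31. 55.] ang 174.2
[416. 222.] 441 [ 470. -400.] [166.  32.] ang -165.7
[309. 202.] 171 [ 523. -101.] [31. 57.] ang 179.2
[345. 218.] 252 [ 489. -204.] [ 32. 103.] ang 173.9
[311. 245.] 167 [ 413. -102.] [52. 33.] ang -177.9
clip0 [0.5267 0.2633 0.046 ] 0.89 [176.2 203.2]
clip0 [0.565  0.1043 0.046 ] 0.82 [234.7 188.6]
clip0 [0.5435 0.217  0.046 ] 0.78 [193.4 196.9]
clip0 [0.5533 0.1652 0.046 ] 0.65 [212.4 193.1]
keeper_hinge [0.5815 0.1855 0.055 ] 0.6 [204.3 182.5]
rack [0.5489 0.1878 0.    ] 0.55 [209.  197.2]
rack [ 0.7703 -0.0581  0.    ] 0.24 [294.2 122.1]
grip [255.7, 200.2] 0.6
clip0 [0.5274 0.2736 0.046 ] 0.83 [269.1 292.4]
clip0 [0.5383 0.2238 0.046 ] 0.82 [274.4 276.1]
clip0 [0.5559 0.1068 0.046 ] 0.72 [287.9 244.3]
clip0 [0.5567 0.1595 0.046 ] 0.68 [278.9 257. ]
keeper_hinge [0.5853 0.1958 0.055 ] 0.81 [261.1 261. ]
rack [0.5422 0.1872 0.    ] 0.88 [280.8 280.1]
grip [312.9, 207.7] 0.83
grip [297.7, 172.3] 0.43
[(array([149., 166., 270., 231.]), 0.75), (array([339., 176., 356., 236.]), 0.38)]
lacquer_jar_mid [ 0.766 -0.07   0.03 ] 0.85
lacquer_jar_mid [0.541 0.179 0.03 ] 0.45
bowl_mid [ 0.758 -0.209  0.03 ] 0.78
figure_mid [ 0.718 -0.306  0.03 ] 0.63
[(array([230., 202., 325., 327.]), 0.77), (array([240., 200., 319., 302.]), 0.39)]
lacquer_jar_mid [ 0.779 -0.086  0.03 ] 0.77
lacquer_jar_mid [ 0.565 -0.087  0.03 ] 0.66
bowl_mid [ 0.745 -0.194  0.03 ] 0.77
figure_mid [ 0.702 -0.314  0.03 ] 0.59
grip tri [0.52143781 0.03397218 0.12062036] [0.51436646 0.03215043 0.119333  ]
```

View pics/top1.png

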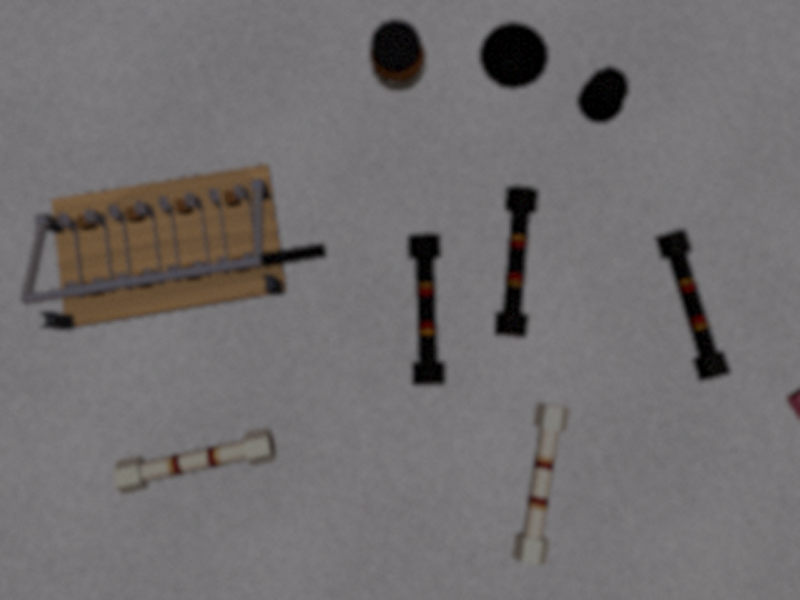

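View pics/side1.png

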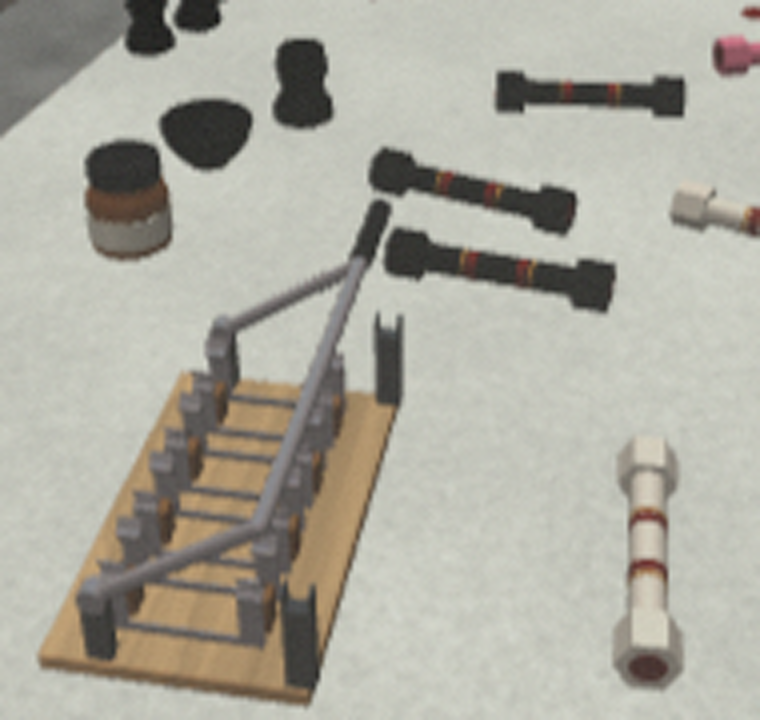

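Run:
```python
from h import *
for n in('top','side'):
    c=capture(n); C=cloud(c); im=c['img'].astype(int)
    wood=(im[...,0]-im[...,2]>25)&(im[...,0]>80)&(im[...,0]-im[...,1]>8)
    print(n,'valid',np.mean(c['z_map']>0),'benchz',np.nanmedian(C[280:320,280:320,2]))
    box=[145,155,275,235] if n=='top' else [225,195,330,330]
    w=np.zeros_like(wood); w[box[1]:box[3],box[0]:box[2]]=wood[box[1]:box[3],box[0]:box[2]]
    k,l,st,_=cv2.connectedComponentsWithStats(w.astype(np.uint8)); 
    ys,xs=np.nonzero(w)
    P=np.array([atz(c,(x,y),.012) for x,y in zip(xs,ys)])
    zc=C[ys,xs]; ok=abs(zc[:,2]-.012)<.012
    print('woodz',np.nanmedian(zc[:,2]))
    r=cv2.minAreaRect((P[ok][:,:2]*1000).astype(np.float32)); print('z=.012 rect',np.round(r[0],1),np.round(r[1],1),round(r[2],1))
    Q=zc[ok]; r=cv2.minAreaRect((Q[:,:2]*1000).astype(np.float32)); print('cloud rect',np.round(r[0],1),np.round(r[1],1),round(r[2],1))
    # grip / bail points
    sub=np.zeros_like(wood); sub[box[1]:box[3],box[0]:box[2]]=True
    hi=sub&(C[...,2]>.095)&(C[...,2]<.2)
    Q=C[hi]; I=c['img'][hi].max(1); print('bail n',len(Q),'z med',np.median(Q[:,2]))
    dk=Q[(I<45)]; print('dark',len(dk),dk.mean(0),dk.min(0),dk.max(0))
    b=Q[I>=60]; v=b-b.mean(0); print('bar dir',np.linalg.svd(v,full_matrices=False)[2][0],b.mean(0),b.max(0))
```

```text
top valid 0.9958828125 benchz -0.0004646309840604056
woodz 0.011730686643727945
z=.012 rect [546.3 190.6] [147.9 248.7] 8.6
cloud rect [546.2 192.7] [148.6 253.2] 8.5
bail n 629 z med 0.12083758300750014
dark 99 [0.51690001 0.03331191 0.12334698] [0.50925702 0.00230066 0.11913328] [0.52594491 0.06302913 0.12894584]
bar dir [-0.14413598  0.98953019 -0.00740363] [0.50080496 0.17759096 0.11805784] [0.55192885 0.30869276 0.12575087]
side valid 0.99608203125 benchz 0.011553340782826185
woodz 0.01209876979145552
z=.012 rect [608.8  71.1] [238.1 536.1] 12.6
cloud rect [609.3  78.3] [241.  511.9] 12.1
bail n 566 z med 0.1209264219069511<stdin>:19: RuntimeWarning: Mean of empty slice.
  ret = um.true_divide(
Traceback (most recent call last):
ValueError: zero-size array to reduction operation minimum which has no identity
```

```bash
cat >> h.py <<'E'
O=np.array([.546,.191,0]); YAW=np.radians(8.5)
def RW(o=O,y=YAW): return np.array([[np.cos(y),-np.sin(y),0],[np.sin(y),np.cos(y),0],[0,0,1]])
def toR(P): return (np.asarray(P)-O)@RW()
def toW(P): return np.asarray(P)@RW().T+O
E
python3 - <<'E'
from h import *
for n in('top','side'):
    c=capture(n); C=cloud(c); P=toR(C.reshape(-1,3)); im=c['img'].reshape(-1,3).astype(int)
    ins=(abs(P[:,0])<.1)&(abs(P[:,1])<.15)
    wood=ins&(abs(P[:,2]-.012)<.004)&(im[:,0]-im[:,2]>20)
    r=cv2.minAreaRect((P[wood][:,:2]*1000).astype(np.float32)); print(n,'wood',np.round(r[0],1),np.round(r[1],1),round(r[2],1), np.percentile(P[wood][:,0],[1,99]),np.percentile(P[wood][:,1],[1,99]))
    f=ins&(P[:,2]>.045)&(P[:,2]<.062)
    for yc in(-.0825,-.0275,.0275,.0825):
        for xc in(-.038,.038):
            s=f&(abs(P[:,1]-yc)<.0275)&(abs(P[:,0]-xc)<.012); q=P[s]
            print(xc,yc,s.sum(),np.round(q.mean(0),4) if s.any() else '', np.round(np.percentile(q[:,1],[3,97]),4) if s.any() else '')
    g=(abs(P[:,0]+.06)<.06)&(P[:,1]<-.125)&(P[:,1]>-.2)&(P[:,2]>.095)&(P[:,2]<.15); q=P[g]; print('grip',len(q),q.mean(0),q.min(0),q.max(0))
    b=(abs(P[:,0]+.04)<.07)&(abs(P[:,1])<.1)&(P[:,2]>.095)&(P[:,2]<.15); q=P[b]; print('bar',q.mean(0),q.max(0), 'slope',np.polyfit(q[:,1],q[:,0],1))
E
```

```text
top wood [ 1.1 -0.3] [149.7 249.1] 0.1 [-0.07231232  0.07363093] [-0.12243314  0.12107669]
-0.038 -0.0825 17 [-0.0325 -0.0806  0.0575] [-0.0998 -0.0657]
0.038 -0.0825 40 [ 0.0391 -0.0827  0.0555] [-0.1003 -0.0661]
-0.038 -0.0275 21 [-0.0321 -0.0272  0.0558] [-0.0464 -0.0113]
0.038 -0.0275 42 [ 0.0396 -0.0277  0.0547] [-0.0452 -0.0111]
-0.038 0.0275 13 [-0.0323  0.0296  0.0553] [0.0101 0.0423]
0.038 0.0275 40 [0.0392 0.0262 0.0554] [0.0095 0.0428]
-0.038 0.0825 19 [-0.0324  0.084   0.0556] [0.065  0.0987]
0.038 0.0825 44 [0.0387 0.0813 0.0548] [0.0646 0.0993]
grip 147 [-0.05095763 -0.15693035  0.12249152] [-0.05776661 -0.18747688  0.11228372] [-0.04261864 -0.12501261  0.12833908]
bar [-0.05117149  0.00063589  0.12088761] [-0.04570739  0.09984446  0.12579145] slope [-0.00156652 -0.05117049]
side wood [-1.4  3.7] [149.6 250.2] 0.2 [-0.07557566  0.07231617] [-0.11703049  0.12750806]
-0.038 -0.0825 35 [-0.0418 -0.0787  0.0531] [-0.0972 -0.062 ]
0.038 -0.0825 69 [ 0.037  -0.0816  0.0541] [-0.1095 -0.0616]
-0.038 -0.0275 44 [-0.042  -0.0229  0.0533] [-0.0419 -0.006 ]
0.038 -0.0275 64 [ 0.0366 -0.0233  0.0536] [-0.0421 -0.0066]
-0.038 0.0275 45 [-0.042   0.0328  0.0532] [0.0133 0.0487]
0.038 0.0275 70 [0.0368 0.0316 0.0539] [0.0136 0.0476]
-0.038 0.0825 77 [-0.04    0.0879  0.0536] [0.0683 0.1032]
0.038 0.0825 63 [0.0362 0.0831 0.0553] [0.0683 0.1019]
grip 72 [-0.05493396 -0.15275583  0.12290001] [-0.0602685  -0.18347614  0.11686434] [-0.04706048 -0.12560096  0.12622292]
bar [-0.05449431  0.01023945  0.12116052] [-0.04838162  0.09979471  0.1250611 ] slope [-0.00305086 -0.05446307]
```

Emit:
play_rows(series="0.1 0 0 0 0 0 -7.83;0.1 0 0 0 0 0 -7.83;0.1 0 0 0 0 0 -7.83;0.1 0 0 0 0 0 -7.83;0.1 0 0 0 0 0 -7.83;0.1 0 0 0 0 0 -7.83;0.1 0 0 0 0 0 -7.83;0.1 0 0 0 0 0 -7.83;0.1 0 0 0 0 0 -7.83;0.1 0 0 0 0 0 -7.83", force=25)

```text
t: 2.9
tool_pos: [0.2239, -0.6102, 0.2533]
tcp_rot: [-3.142, -0.0, 1.724]
force: [-0.4, 0.3, -0.0]
opening: 0.453
gripper_force: 0.0
```

Emit:
play_rows(series="0.1 29.6 19.2 0 0 0 0;0.1 29.6 19.2 0 0 0 0;0.1 29.6 19.2 0 0 0 0;0.1 29.6 19.2 0 0 0 0;0.1 29.6 19.2 0 0 0 0;0.1 29.6 19.2 0 0 0 0;0.1 29.6 19.2 0 0 0 0;0.1 29.6 19.2 0 0 0 0;0.1 29.6 19.2 0 0 0 0;0.1 29.6 19.2 0 0 0 0")

```text
t: 3.9
tool_pos: [0.3708, -0.2878, 0.2536]
tcp_rot: [3.141, 0.001, 1.718]
force: [1.3, -0.9, -0.2]
opening: 0.453
gripper_force: 0.0
```

Emit:
play_rows(series="0.1 29.6 19.2 0 0 0 0;0.1 29.6 19.2 0 0 0 0;0.1 29.6 19.2 0 0 0 0;0.1 29.6 19.2 0 0 0 0;0.1 29.6 19.2 0 0 0 0;0.1 29.6 19.2 0 0 0 0;0.1 29.6 19.2 0 0 0 0;0.1 29.6 19.2 0 0 0 0;0.1 29.6 19.2 0 0 0 0;0.1 29.6 19.2 0 0 0 0")

```text
t: 4.9
tool_pos: [0.5172, 0.0331, 0.2537]
tcp_rot: [3.141, 0.0, 1.718]
force: [0.5, -0.8, -0.3]
opening: 0.447
gripper_force: 0.0
```

Emit:
play_rows(series="0.1 0 0 15 0 0 0;0.1 0 0 15 0 0 0;0.1 0 0 15 0 0 0;0.1 0 0 15 0 0 0;0.1 0 0 15 0 0 0;0.1 0 0 15 0 0 0;0.1 0 0 15 0 0 0;0.1 0 0 15 0 0 0;0.1 0 0 11 0 0 0;0.1 0 0 0 0 0 0")

```text
t: 5.9
tool_pos: [0.5158, 0.0318, 0.1206]
tcp_rot: [-3.139, -0.001, 1.719]
force: [-1.0, 0.6, 0.9]
opening: 0.454
gripper_force: 0.0
```

Emit:
play_rows(series="1 0 0 0 0 0 0;1 0 0 0 0 0 0;1 0 0 0 0 0 0;1 0 0 0 0 0 0;1 0 0 0 0 0 0;1 0 0 0 0 0 0;1 0 0 0 0 0 0;1 0 0 0 0 0 0;1 0 0 0 0 0 0;1 0 0 0 0 0 0", force=25)

```text
t: 6.9
tool_pos: [0.5168, 0.032, 0.1224]
tcp_rot: [3.141, -0.0, 1.718]
force: [0.5, 2.3, 0.9]
opening: 0.161
gripper_force: 24.6
```

Run:
```python
from h import *
# arc rows in tool frame: grip at theta0, R=.1113, tool y=rack +x, tool z=down
R=111.3; p0=np.arcsin(64/R); 
ph=np.linspace(p0,2.1+.153,31); y=-R*np.cos(ph); z=-R*np.sin(ph)
print(p0-.153, np.round(np.c_[np.diff(y),np.diff(z)],1).tolist())
c=capture('top'); d=capture('side'); save(np.hstack([c['img'][120:270,130:330],d['img'][130:280,220:420]]),'grip.png',None,2)
s=monitor.sense(); print(s['tool_pos'],s['force'],s['opening'],s['gripper_force'])
```

```text
0.4596316025961257 [[3.6, -4.9], [3.9, -4.7], [4.1, -4.5], [4.4, -4.2], [4.6, -4.0], [4.8, -3.7], [5.0, -3.4], [5.2, -3.2], [5.4, -2.9], [5.5, -2.6], [5.6, -2.3], [5.8, -2.0], [5.9, -1.7], [5.9, -1.3], [6.0, -1.0], [6.0, -0.7], [6.1, -0.3], [6.1, -0.0], [6.1, 0.3], [6.0, 0.7], [6.0, 1.0], [5.9, 1.3], [5.9, 1.6], [5.8, 2.0], [5.6, 2.3], [5.5, 2.6], [5.4, 2.9], [5.2, 3.2], [5.0, 3.4], [4.8, 3.7]]
[0.51680024 0.03195871 0.12234738] [0.41308082 1.85909377 1.54289033] 0.16097572365550977 24.548348486423492
```

View pics/grip.png

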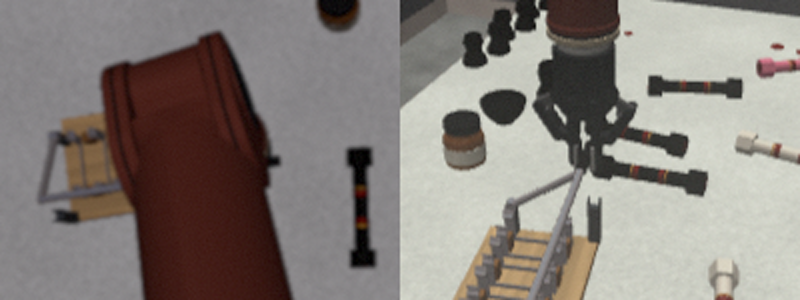

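Emit:
play_rows(series="1 0 3.6 -4.9 0 0 0;1 0 3.9 -4.7 0 0 0;1 0 4.1 -4.5 0 0 0;1 0 4.4 -4.2 0 0 0;1 0 4.6 -4 0 0 0;1 0 4.8 -3.7 0 0 0;1 0 5 -3.4 0 0 0;1 0 5.2 -3.2 0 0 0;1 0 5.4 -2.9 0 0 0;1 0 5.5 -2.6 0 0 0")

```text
t: 8.0
tool_pos: [0.5621, 0.0388, 0.1615]
tcp_rot: [-3.139, 0.001, 1.718]
force: [-9.5, 0.6, 9.8]
opening: 0.16
gripper_force: 26.0
```

Emit:
play_rows(series="1 0 5.6 -2.3 0 0 0;1 0 5.8 -2 0 0 0;1 0 5.9 -1.7 0 0 0;1 0 5.9 -1.3 0 0 0;1 0 6 -1 0 0 0;1 0 6 -0.7 0 0 0;1 0 6.1 -0.3 0 0 0;1 0 6.1 0 0 0 0;1 0 6.1 0.3 0 0 0;1 0 6 0.7 0 0 0")

```text
t: 9.0
tool_pos: [0.6221, 0.0477, 0.1687]
tcp_rot: [-3.142, -0.0, 1.718]
force: [-3.0, 2.0, 3.9]
opening: 0.164
gripper_force: 26.8
```

Emit:
play_rows(series="1 0 6 1 0 0 0;1 0 5.9 1.3 0 0 0;1 0 5.9 1.6 0 0 0;1 0 5.8 2 0 0 0;1 0 5.6 2.3 0 0 0;1 0 5.5 2.6 0 0 0;1 0 5.4 2.9 0 0 0;1 0 5.2 3.2 0 0 0;1 0 5 3.4 0 0 0;1 0 4.8 3.7 0 0 0")

```text
t: 10.0
tool_pos: [0.6764, 0.0557, 0.1444]
tcp_rot: [-3.141, -0.0, 1.718]
force: [-2.7, 3.2, 2.3]
opening: 0.161
gripper_force: 27.5
```

Emit:
play_rows(series="0.1 0 0 0 0 0 0;0.1 0 0 0 0 0 0;0.1 0 0 0 0 0 0;0.1 0 0 -2 0 0 0;0.1 0 0 -8 0 0 0;0.1 0 0 -20 0 0 0;0.1 0 0 -20 0 0 0;0.1 0 0 -20 0 0 0;0.1 0 0 -20 0 0 0;0.1 0 0 -20 0 0 0")

```text
t: 11.0
tool_pos: [0.6761, 0.0555, 0.2566]
tcp_rot: [3.141, 0.0, 1.718]
force: [0.6, -0.5, -0.3]
opening: 0.453
gripper_force: 0.0
```

```bash
cat > spin.py <<'E'
from h import *
def spindles(n):
    c=capture(n); C=cloud(c); g=c['img'].max(2)
    m=((C[...,2]>.008)&(C[...,2]<.038)&(C[...,0]>.3)&(C[...,0]<.68)&(C[...,1]>-.6)&(C[...,1]<.06)).astype(np.uint8)
    k,l,st,ce=cv2.connectedComponentsWithStats(m); out=[]
    for i in range(1,k):
        if st[i,4]<120: continue
        P=C[l==i]; r=cv2.minAreaRect((P[:,:2]*1000).astype(np.float32))
        w,v=np.linalg.eigh(np.cov(P[:,:2].T)); a=v[:,1]; a=a*np.sign(a[0])
        out.append((np.median(g[l==i]),np.round(r[0]),np.round(sorted(r[1])),round(np.degrees(np.arctan2(a[1],a[0])),1)))
    return c,out
if __name__=='__main__':
    for n in('top','side'):
        c,o=spindles(n); print(n); [print(*x) for x in o]
        C=toR(cloud(c).reshape(-1,3)); g=C[(abs(C[:,0]-.1)<.07)&(abs(C[:,1])<.1)&(C[:,2]>.1)&(C[:,2]<.19)]; print('bar',len(g),g.mean(0) if len(g) else '')
E
python3 spin.py
```

```text
top
29.5 [ 522. -205.] [ 37. 168.] -6.2
31.5 [ 471. -401.] [ 37. 168.] 14.3
33.0 [ 470. -103.] [ 37. 167.] 0.9
143.5 [ 334. -537.] [37. 87.] 31.2
145.0 [ 331. -238.] [37. 62.] -11.2
bar 119 [0.10948179 0.06354089 0.14514599]
side
138.0 [ 333. -527.] [37. 81.] 30.5
57.0 [ 467. -396.] [ 33. 165.] 14.2
57.0 [ 520. -197.] [ 33. 171.] -5.8
158.0 [ 331. -231.] [33. 61.] -6.3
58.0 [466. -95.] [ 38. 169.] 1.6
bar 276 [0.10597934 0.00970569 0.14551681]
```

Emit:
play_rows(series="-0.3 0 0 0 0 0 8.1;-0.3 0 0 0 0 0 8.1;-0.3 0 0 0 0 0 8.1;-0.3 0 0 0 0 0 8.1;-0.3 0 0 0 0 0 8.1;-0.3 0 0 0 0 0 8.1;-0.3 0 0 0 0 0 8.1;-0.3 0 0 0 0 0 8.1;-0.3 0 0 0 0 0 8.1;-0.3 0 0 0 0 0 8.1")

```text
t: 12.1
tool_pos: [0.6758, 0.0555, 0.2543]
tcp_rot: [-3.142, 0.001, 0.299]
force: [0.1, 0.1, 0.4]
opening: 0.65
gripper_force: 0.0
```

Emit:
play_rows(series="-0.3 0 0 0 0 0 8.1;-0.3 0 0 0 0 0 8.2;-0.3 -26.4 18.8 0 0 0 0;-0.3 -26.4 18.8 0 0 0 0;-0.3 -26.4 18.8 0 0 0 0;-0.3 -26.4 18.8 0 0 0 0;-0.3 -26.4 18.8 0 0 0 0;-0.3 -26.4 18.8 0 0 0 0;-0.3 -26.4 18.8 0 0 0 0;-0.3 -26.4 18.8 0 0 0 0")

```text
t: 13.1
tool_pos: [0.4666, -0.0998, 0.2545]
tcp_rot: [3.141, -0.0, 0.02]
force: [0.5, -0.4, 0.6]
opening: 0.653
gripper_force: 0.0
```

Emit:
play_rows(series="-0.3 0 0 20 0 0 0;-0.3 0 0 20 0 0 0;-0.3 0 0 20 0 0 0;-0.3 0 0 20 0 0 0;-0.3 0 0 20 0 0 0;-0.3 0 0 20 0 0 0;-0.3 0 0 20 0 0 0;-0.3 0 0 20 0 0 0;-0.3 0 0 20 0 0 0;-0.3 0 0 10 0 0 0")

```text
t: 14.1
tool_pos: [0.4668, -0.099, 0.0631]
tcp_rot: [-3.141, 0.002, 0.02]
force: [0.3, 0.3, -0.3]
opening: 0.65
gripper_force: 0.0
```

Run:
```python
from h import *
s=monitor.sense(); print({k:np.round(s[k],4) for k in('q','tool_pos','tcp_rot','force','opening')})
d=capture('side'); save(d['img'],'a.png',(260,120,440,255),4)
```

```text
{'q': array([ 0.4402,  0.2066, -0.3515,  2.0632,  0.0908,  0.8882, -1.5126]), 'tool_pos': array([ 0.4668, -0.099 ,  0.0631]), 'tcp_rot': array([-3.1411e+00,  2.1000e-03,  2.0200e-02]), 'force': array([ 0.3365,  0.327 , -0.3073]), 'opening': np.float64(0.6504)}
```

View pics/a.png

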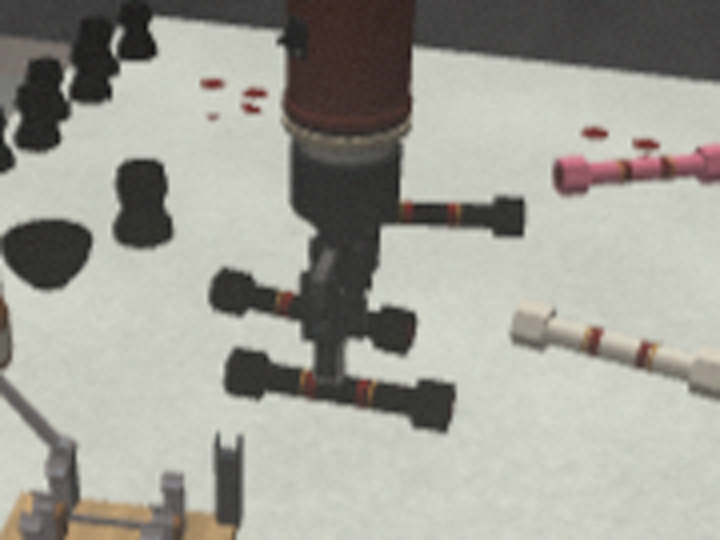

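Emit:
play_rows(series="-0.3 0 0 6 0 0 0;-0.3 0 0 6 0 0 0;-0.3 0 0 6 0 0 0;-0.3 0 0 6 0 0 0;-0.3 0 0 5 0 0 0;-0.3 0 0 4 0 0 0;-0.3 0 0 2 0 0 0;-0.3 0 0 1 0 0 0;-0.3 0 0 0 0 0 0;-0.3 0 0 0 0 0 0")

```text
t: 15.15
tool_pos: [0.4681, -0.0991, 0.0289]
tcp_rot: [3.142, -0.0, 0.02]
force: [-0.8, 0.8, 1.3]
opening: 0.654
gripper_force: 0.0
```

Emit:
play_rows(series="1 0 0 0 0 0 0;1 0 0 0 0 0 0;1 0 0 0 0 0 0;1 0 0 0 0 0 0;1 0 0 0 0 0 0;1 0 0 0 0 0 0;1 0 0 0 0 0 0;1 0 0 0 0 0 0;1 0 0 0 0 0 0;1 0 0 0 0 0 0", force=60)

```text
t: 16.15
tool_pos: [0.4682, -0.0992, 0.0291]
tcp_rot: [3.141, -0.0, 0.02]
force: [-1.9, 0.7, 6.4]
opening: 0.231
gripper_force: 58.4
```

```bash
python3 - <<'E'
from h import *
s=monitor.sense(); print({k:np.round(s[k],4) for k in('q','tool_pos','tcp_rot','force','opening','gripper_force')})
E
python3 spin.py
```

```text
{'q': array([ 0.429 ,  0.262 , -0.3438,  2.0843,  0.1207,  0.8131, -1.5377]), 'tool_pos': array([ 0.4682, -0.0992,  0.0291]), 'tcp_rot': array([ 3.1414e+00, -4.0000e-04,  2.0100e-02]), 'force': array([-1.9099,  0.6695,  6.3668]), 'opening': np.float64(0.2306), 'gripper_force': np.float64(58.4107)}
top
25.0 [ 522. -205.] [ 37. 168.] -6.2
27.0 [ 471. -401.] [ 37. 168.] 14.3
124.0 [ 335. -538.] [37. 87.] 31.2
126.0 [ 331. -239.] [37. 63.] -11.4
bar 323 [0.1096829  0.0003199  0.14537467]
side
140.0 [ 333. -525.] [33. 80.] 29.2
55.0 [ 441. -405.] [ 34. 111.] 12.9
54.0 [ 561. -203.] [32. 85.] -4.2
160.0 [ 329. -229.] [30. 61.] -7.3
58.0 [466. -90.] [ 40. 170.] 1.5
bar 279 [0.10601963 0.00918816 0.14544464]
```

Emit:
play_rows(series="1 0 0 -8 0 0 0;1 0 0 -16 0 0 0;1 0 0 -18 0 0 0;1 0 0 -18 0 0 0;1 0 0 -18 0 0 0;1 0 0 -18 0 0 0;1 0 0 -18 0 0 0;1 0 0 -18 0 0 0;1 0 0 -18 0 0 0;1 0 0 -10 0 0 -7.45")

```text
t: 17.25
tool_pos: [0.4683, -0.099, 0.1905]
tcp_rot: [3.141, -0.002, 0.151]
force: [0.3, 0.3, -1.7]
opening: 0.229
gripper_force: 58.8
```

Emit:
play_rows(series="1 6 -15.2 0 0 0 0;1 13.4 -33.8 0 0 0 0;1 13.4 -33.8 0 0 0 0;1 13.4 -33.8 0 0 0 0;1 13.4 -33.8 0 0 0 0;1 13.4 -33.8 0 0 0 0;1 13.4 -33.8 0 0 0 0;1 13.4 -33.8 0 0 0 0;1 13.4 -33.8 0 0 0 0;1 7.1 -18.6 0 0 0 0")

```text
t: 18.25
tool_pos: [0.541, 0.2231, 0.1889]
tcp_rot: [-3.14, 0.0, 0.153]
force: [0.2, 0.4, 0.2]
opening: 0.233
gripper_force: 58.9
```

```bash
cat >> h.py <<'E'
O=np.array([.5457,.1928,0]); YAW=np.radians(8.6)
def plan(p,deg,z=True):
    s=monitor.sense(); r=s['tcp_rot']; y=r[2]; ty=np.radians(deg); d=np.array(p)-s['tool_pos']
    print('now',np.round(s['tool_pos'],4),round(np.degrees(y),2),'wz',round(np.degrees(y-ty),2),'shift(after turn) mm',np.round([1e3*(d[0]*np.cos(ty)+d[1]*np.sin(ty)),1e3*(d[0]*np.sin(ty)-d[1]*np.cos(ty)),-1e3*d[2]],1),'open',round(s['opening'],3),'gf',round(s['gripper_force'],1),'f',np.round(s['force'],1))
E
python3 - <<'E'
from h import *
plan(list(toW([0,.0275,0])[:2])+[.09],8.6)
for n in('top','side'):
    c=capture(n);P=toR(cloud(c).reshape(-1,3)); q=P[(abs(P[:,0])<.12)&(abs(P[:,1]-.0275)<.03)&(P[:,2]>.155)&(P[:,2]<.215)&(c['img'].reshape(-1,3).max(1)<80)]
    for sg in(-1,1):
        e=q[(q[:,0]*sg>.055)&(q[:,2]<.2)]; print(n,sg,len(e),np.round([e.min(0),e.max(0)],3) if len(e) else '')
    if n=='side': save(c['img'],'carry.png',(210,80,410,330),2.4)
E
```

```text
now [0.541  0.2231 0.1889] 8.76 wz 0.16 shift(after turn) mm [ 0.2  3.1 98.9] open 0.233 gf 58.9 f [0.2 0.4 0.2]
top -1 200 [[-0.083  0.01   0.159]
 [-0.055  0.047  0.194]]
top 1 175 [[0.056 0.011 0.169]
 [0.084 0.047 0.195]]
side -1 252 [[-0.086  0.024  0.162]
 [-0.055  0.054  0.194]]
side 1 223 [[0.055 0.022 0.163]
 [0.083 0.054 0.194]]
```

View pics/carry.png

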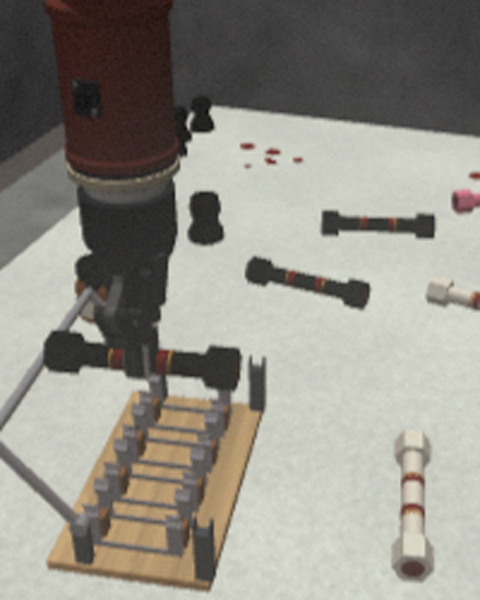

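Emit:
play_rows(series="1 0 3.1 5 0 0 0;1 0 0 13 0 0 0;1 0 0 14 0 0 0;1 0 0 14 0 0 0;1 0 0 14 0 0 0;1 0 0 14 0 0 0;1 0 0 13 0 0 0;1 0 0 8 0 0 0;1 0 0 4 0 0 0;1 0 0 0 0 0 0")

```text
t: 19.35
tool_pos: [0.5417, 0.2167, 0.0893]
tcp_rot: [-3.142, 0.001, 0.15]
force: [-0.5, -0.3, -1.1]
opening: 0.232
gripper_force: 58.9
```

Run:
```python
from h import *
plan(list(toW([0,.0275,0])[:2])+[.057],8.6)
```

```text
now [0.5417 0.2167 0.0893] 8.61 wz 0.01 shift(after turn) mm [ 0.4 -3.3 32.3] open 0.232 gf 58.9 f [-0.5 -0.3 -1.1]
```

Emit:
play_rows(series="1 0 -3.3 0 0 0 0;1 0 0 0 0 0 0;1 0 0 3 0 0 0;1 0 0 3 0 0 0;1 0 0 3 0 0 0;1 0 0 3 0 0 0;1 0 0 3 0 0 0;1 0 0 1 0 0 0;1 0 0 0 0 0 0;1 0 0 0 0 0 0")

```text
t: 20.35
tool_pos: [0.5414, 0.2197, 0.0737]
tcp_rot: [3.141, 0.0, 0.15]
force: [-0.6, -0.5, -0.5]
opening: 0.232
gripper_force: 58.9
```

Emit:
play_rows(series="1 0 0 2 0 0 0;1 0 0 2 0 0 0;1 0 0 2 0 0 0;1 0 0 2 0 0 0;1 0 0 2 0 0 0;1 0 0 2 0 0 0;1 0 0 2 0 0 0;1 0 0 2 0 0 0;1 0 0 0 0 0 0;1 0 0 0 0 0 0")

```text
t: 21.35
tool_pos: [0.5413, 0.2198, 0.0589]
tcp_rot: [3.141, 0.0, 0.15]
force: [-5.5, -3.9, 17.5]
opening: 0.233
gripper_force: 60.9
```

Run:
```python
from h import *
plan(list(toW([0,.0275,0])[:2])+[.057],8.6)
```

```text
now [0.5413 0.2198 0.0589] 8.6 wz 0.0 shift(after turn) mm [ 0.4 -0.2  1.9] open 0.233 gf 60.9 f [-5.5 -3.9 17.5]
```

Emit:
play_rows(series="1 0 0 1 0 0 0;1 0 0 0 0 0 0;0.2 0 0 -1.5 0 0 0;0.2 0 0 0 0 0 0;0.2 0 0 0 0 0 0;0.2 0 0 0 0 0 0;0.2 0 0 -5 0 0 0;0.2 0 0 -15 0 0 0;0.2 0 0 -20 0 0 0;0.2 0 0 -20 0 0 0")

```text
t: 22.35
tool_pos: [0.5414, 0.2201, 0.12]
tcp_rot: [-3.141, -0.0, 0.15]
force: [-0.3, 0.5, 0.8]
opening: 0.397
gripper_force: 0.0
```

Emit:
play_rows(series="0.2 0 0 -25 0 0 0;0.2 0 0 -25 0 0 0;0.2 0 0 -25 0 0 0;0.2 0 30 -10 0 0 0;0.2 0 35 0 0 0 0;0.2 0 35 0 0 0 0;0.2 0 35 0 0 0 0;0.2 0 35 0 0 0 0;0.2 0 35 0 0 0 0;0.2 0 15 0 0 0 0")

```text
t: 23.35
tool_pos: [0.5747, -0.0016, 0.2044]
tcp_rot: [3.14, -0.001, 0.146]
force: [0.2, -0.3, -0.1]
opening: 0.402
gripper_force: 0.0
```

```bash
cat > rack.py <<'E'
from h import *
def rack(save_as=None):
    for n in('top','side'):
        c=capture(n);P=toR(cloud(c).reshape(-1,3)); g=c['img'].reshape(-1,3).max(1)
        for y in(-.0825,-.0275,.0275,.0825):
            q=P[(abs(P[:,0])<.09)&(abs(P[:,1]-y)<.02)&(P[:,2]>.03)&(P[:,2]<.085)]
            r=[]
            for lo,hi in((-.085,-.058),(-.028,.028),(.058,.085)):
                e=q[(q[:,0]>lo)&(q[:,0]<hi)]; r.append((len(e),round(np.percentile(e[:,2],95),4) if len(e) else 0,round(np.median(e[:,1]),4) if len(e) else 0))
            if r[0][0]>15 or r[2][0]>15: print(n,y,r,'x',np.round(np.percentile(q[:,0],[1,99]),4))
        if save_as and n=='side': save(c['img'],save_as,(210,180,410,330),3)
if __name__=='__main__':
    import sys; rack(sys.argv[1] if len(sys.argv)>1 else None)
E
python3 rack.py r1.png; python3 spin.py; python3 -c "
from h import *
plan([.521,-.201,.1],-6)"
```

```text
top 0.0275 [(106, np.float64(0.0635), np.float64(0.0257)), (176, np.float64(0.0584), np.float64(0.0222)), (122, np.float64(0.0639), np.float64(0.0234))] x [-0.0824  0.0839]
side 0.0275 [(199, np.float64(0.063), np.float64(0.0389)), (242, np.float64(0.0578), np.float64(0.0356)), (164, np.float64(0.0632), np.float64(0.0393))] x [-0.0852  0.0814]
top
28.5 [ 522. -205.] [ 37. 169.] -6.3
30.0 [ 471. -401.] [ 37. 168.] 14.3
137.5 [ 334. -536.] [36. 87.] 31.0
139.0 [ 331. -239.] [37. 62.] -11.2
bar 173 [0.10956824 0.04697415 0.14538204]
side
138.0 [ 333. -527.] [32. 82.] 30.4
56.0 [ 467. -394.] [ 37. 165.] 14.1
58.0 [ 520. -199.] [ 34. 170.] -5.8
157.0 [ 330. -230.] [35. 61.] -6.9
bar 281 [0.10604219 0.00976881 0.14551052]
now [0.5743 0.0039 0.2038] 8.66 wz 14.66 shift(after turn) mm [-31.5 209.4 103.8] open 0.404 gf 0.0 f [-0.3  0.2 -0.4]
```

View pics/r1.png

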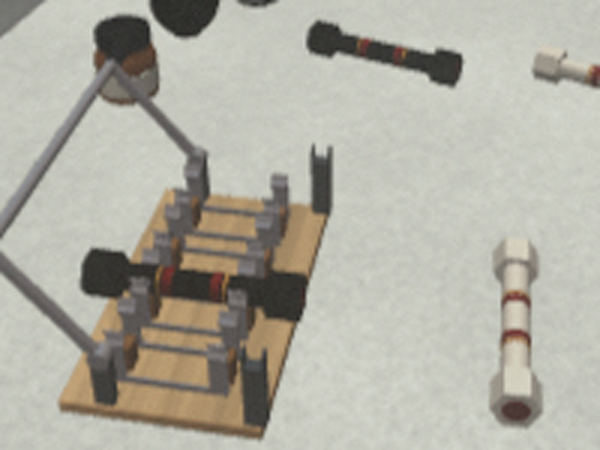

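Emit:
play_rows(series="-0.2 0 0 0 0 0 7.33;-0.2 0 0 0 0 0 7.33;-0.2 -4.5 29.9 10 0 0 0;-0.2 -4.5 29.9 15 0 0 0;-0.2 -4.5 29.9 15 0 0 0;-0.2 -4.5 29.9 15 0 0 0;-0.2 -4.5 29.9 15 0 0 0;-0.2 -4.5 29.9 15 0 0 0;-0.2 -4.5 29.9 15 0 0 0;-0.2 0 0 4 0 0 0")

```text
t: 24.55
tool_pos: [0.5192, -0.2046, 0.0977]
tcp_rot: [3.141, 0.003, -0.109]
force: [-0.2, -0.6, -0.2]
opening: 0.602
gripper_force: 0.0
```

Emit:
play_rows(series="-0.2 0 0 8 0 0 0;-0.2 0 0 8 0 0 0;-0.2 0 0 8 0 0 0;-0.2 0 0 8 0 0 0;-0.2 0 0 0 0 0 0;-0.2 0 0 0 0 0 0;-0.2 0 0 0 0 0 0;-0.2 0 0 0 0 0 0;-0.2 0 0 0 0 0 0;-0.2 0 0 0 0 0 0")

```text
t: 25.55
tool_pos: [0.5209, -0.2025, 0.0674]
tcp_rot: [3.142, -0.0, -0.106]
force: [0.0, 0.2, 0.4]
opening: 0.601
gripper_force: 0.0
```

```bash
python3 -c "
from h import *
plan([.521,-.202,.030],-6)"; python3 spin.py
```

```text
now [ 0.5209 -0.2025  0.0674] -6.06 wz -0.06 shift(after turn) mm [-0.  -0.5 37.4] open 0.601 gf 0.0 f [0.  0.2 0.4]
top
26.0 [ 471. -401.] [ 37. 167.] 14.3
129.0 [ 335. -537.] [36. 88.] 31.4
bar 325 [0.10972873 0.00053728 0.14538085]
side
140.5 [ 333. -527.] [36. 82.] 29.0
55.0 [ 464. -396.] [ 38. 160.] 14.5
57.0 [ 520. -196.] [ 37. 171.] -5.8
160.0 [ 330. -230.] [34. 60.] -8.4
bar 283 [0.10603913 0.00970477 0.14552404]
```

Position is right; descend and grip.

Emit:
play_rows(series="-0.2 0 0 7 0 0 0;-0.2 0 0 7 0 0 0;-0.2 0 0 7 0 0 0;-0.2 0 0 6 0 0 0;-0.2 0 0 5 0 0 0;-0.2 0 0 3 0 0 0;-0.2 0 0 2 0 0 0;-0.2 0 0 0 0 0 0;1 0 0 0 0 0 0;1 0 0 0 0 0 0", force=60)

```text
t: 26.65
tool_pos: [0.5211, -0.2025, 0.0305]
tcp_rot: [3.141, -0.0, -0.106]
force: [0.8, -0.6, -0.1]
opening: 0.269
gripper_force: 0.0
```

Emit:
play_rows(series="1 0 0 0 0 0 0;1 0 0 0 0 0 0;1 0 0 0 0 0 0;1 0 0 0 0 0 0;1 0 0 0 0 0 0;1 0 0 0 0 0 0;1 0 0 0 0 0 0;1 0 0 0 0 0 0;1 0 0 0 0 0 0;1 0 0 0 0 0 0")

```text
t: 27.65
tool_pos: [0.5212, -0.2026, 0.0307]
tcp_rot: [3.141, -0.001, -0.106]
force: [-2.0, -0.1, 5.4]
opening: 0.233
gripper_force: 58.9
```

```bash
python3 -c "
from h import *
plan(list(toW([0,-.0275,0])[:2])+[.19],8.6)"
```

```text
now [ 0.5212 -0.2026  0.0307] -6.06 wz -14.66 shift(after turn) mm [  83.3 -359.8 -159.3] open 0.233 gf 58.9 f [-2.  -0.1  5.4]
```

Emit:
play_rows(series="1 0 0 -8 0 0 0;1 0 0 -16 0 0 0;1 0 0 -18 0 0 0;1 0 0 -18 0 0 0;1 0 0 -18 0 0 0;1 0 0 -18 0 0 0;1 0 0 -18 0 0 0;1 0 0 -18 0 0 0;1 0 0 -18 0 0 -7.33;1 0 0 -10 0 0 -7.33")

```text
t: 28.65
tool_pos: [0.5213, -0.2024, 0.1921]
tcp_rot: [3.141, -0.001, 0.155]
force: [-0.0, -0.2, -0.8]
opening: 0.232
gripper_force: 59.0
```

Emit:
play_rows(series="1 4 -18 0 0 0 0;1 8.8 -38 0 0 0 0;1 8.8 -38 0 0 0 0;1 8.8 -38 0 0 0 0;1 8.8 -38 0 0 0 0;1 8.8 -38 0 0 0 0;1 8.8 -38 0 0 0 0;1 8.8 -38 0 0 0 0;1 8.8 -38 0 0 0 0;1 8.8 -37.8 0 0 0 0")

```text
t: 29.65
tool_pos: [0.5491, 0.1672, 0.1906]
tcp_rot: [3.141, -0.0, 0.15]
force: [0.5, -0.3, -0.9]
opening: 0.23
gripper_force: 59.0
```

Emit:
play_rows(series="1 0 0 0 0 0 0;1 0 0 12 0 0 0;1 0 0 16 0 0 0;1 0 0 16 0 0 0;1 0 0 16 0 0 0;1 0 0 16 0 0 0;1 0 0 12 0 0 0;1 0 0 6 0 0 0;1 0 0 0 0 0 0;1 0 0 0 0 0 0")

```text
t: 30.65
tool_pos: [0.5496, 0.166, 0.0966]
tcp_rot: [-3.141, -0.001, 0.15]
force: [0.2, -0.1, -1.1]
opening: 0.229
gripper_force: 59.0
```

```bash
python3 -c "
from h import *
plan(list(toW([0,-.0275,0])[:2])+[.060],8.6)
for n in('top','side'):
    c=capture(n);P=toR(cloud(c).reshape(-1,3)); q=P[(abs(P[:,0])<.12)&(abs(P[:,1]+.0275)<.03)&(P[:,2]>.068)&(P[:,2]<.1)&(c['img'].reshape(-1,3).max(1)<80)&(abs(P[:,0])>.055)]
    print(n,len(q),np.round(np.percentile(q,[1,99],axis=0),3))
"
```

```text
now [0.5496 0.166  0.0966] 8.61 wz 0.01 shift(after turn) mm [ 0.1  0.4 36.6] open 0.229 gf 59.0 f [ 0.2 -0.1 -1.1]
top 259 [[-0.083 -0.046  0.077]
 [ 0.082 -0.012  0.1  ]]
side 360 [[-0.085 -0.04   0.072]
 [ 0.081 -0.007  0.1  ]]
```

Emit:
play_rows(series="1 0 0.4 4 0 0 0;1 0 0 4 0 0 0;1 0 0 4 0 0 0;1 0 0 4 0 0 0;1 0 0 3 0 0 0;1 0 0 2 0 0 0;1 0 0 2 0 0 0;1 0 0 2 0 0 0;1 0 0 2 0 0 0;1 0 0 2 0 0 0")

```text
t: 31.75
tool_pos: [0.5503, 0.1656, 0.0681]
tcp_rot: [3.142, -0.002, 0.15]
force: [0.2, -0.8, 4.6]
opening: 0.234
gripper_force: 59.7
```

Emit:
play_rows(series="1 0 0 2 0 0 0;1 0 0 2 0 0 0;1 0 0 2 0 0 0;1 0 0 2 0 0 0;1 0 0 1 0 0 0;1 0 0 1 0 0 0;1 0 0 0 0 0 0;1 0 0 0 0 0 0;1 0 0 0 0 0 0;1 0 0 0 0 0 0")

```text
t: 32.75
tool_pos: [0.5494, 0.1653, 0.0603]
tcp_rot: [3.14, -0.0, 0.15]
force: [-14.8, -7.0, 37.0]
opening: 0.23
gripper_force: 63.3
```

Emit:
play_rows(series="1 0 0 -2.5 0 0 0;1 0 0 0 0 0 0;0.2 0 0 0 0 0 0;0.2 0 0 0 0 0 0;0.2 0 0 0 0 0 0;0.2 0 0 0 0 0 0;0.2 0 0 -5 0 0 0;0.2 0 0 -15 0 0 0;0.2 0 0 -20 0 0 0;0.2 0 0 -20 0 0 0")

```text
t: 33.75
tool_pos: [0.5495, 0.1656, 0.1215]
tcp_rot: [-3.141, -0.0, 0.15]
force: [-0.2, -0.2, 0.5]
opening: 0.4
gripper_force: 0.0
```

Emit:
play_rows(series="0.2 0 0 -25 0 0 0;0.2 0 0 -25 0 0 0;0.2 0 0 -25 0 0 0;0.2 0 20 -10 0 0 0;0.2 0 35 0 0 0 0;0.2 0 35 0 0 0 0;0.2 0 35 0 0 0 0;0.2 0 35 0 0 0 0;0.2 0 35 0 0 0 0;0.2 0 15 0 0 0 0")

```text
t: 34.75
tool_pos: [0.5811, -0.0463, 0.2059]
tcp_rot: [3.14, -0.001, 0.146]
force: [-0.1, -0.9, 0.6]
opening: 0.401
gripper_force: 0.0
```

```bash
python3 rack.py; python3 spin.py; python3 -c "
from h import *
plan([.469,-.3985,.067],14.2)"
```

```text
top -0.0275 [(133, np.float64(0.0636), np.float64(-0.0325)), (173, np.float64(0.0588), np.float64(-0.0326)), (132, np.float64(0.0635), np.float64(-0.0331))] x [-0.0831  0.0833]
top 0.0275 [(131, np.float64(0.0637), np.float64(0.0219)), (172, np.float64(0.0587), np.float64(0.0224)), (134, np.float64(0.0634), np.float64(0.0209))] x [-0.0824  0.0842]
side -0.0275 [(165, np.float64(0.0624), np.float64(-0.0153)), (217, np.float64(0.0579), np.float64(-0.0189)), (146, np.float64(0.0632), np.float64(-0.015))] x [-0.0859  0.0804]
side 0.0275 [(195, np.float64(0.0629), np.float64(0.0382)), (242, np.float64(0.058), np.float64(0.036)), (170, np.float64(0.0631), np.float64(0.0396))] x [-0.0852  0.0808]
top
29.5 [ 471. -401.] [ 37. 167.] 14.3
137.0 [ 335. -537.] [36. 87.] 31.0
139.0 [ 331. -239.] [37. 62.] -11.2
bar 309 [0.10969886 0.00457512 0.14535198]
side
139.0 [ 333. -524.] [34. 80.] 29.4
58.0 [ 466. -393.] [ 36. 165.] 14.1
158.0 [ 329. -228.] [28. 60.] -6.4
bar 282 [0.1059741  0.01049565 0.14563119]
now [ 0.5808 -0.0407  0.2053] 8.66 wz -5.54 shift(after turn) mm [-196.1  319.4  138.3] open 0.397 gf 0.0 f [-0.8  0.9  0.3]
```

Emit:
play_rows(series="-0.2 0 0 0 0 0 -5.54;-0.2 -17.8 29 0 0 0 0;-0.2 -17.8 29 10 0 0 0;-0.2 -17.8 29 10 0 0 0;-0.2 -17.8 29 10 0 0 0;-0.2 -17.8 29 10 0 0 0;-0.2 -17.8 29 10 0 0 0;-0.2 -17.8 29 10 0 0 0;-0.2 -17.8 29 10 0 0 0;-0.2 -17.8 29 10 0 0 0")

```text
t: 35.95
tool_pos: [0.4902, -0.3332, 0.1249]
tcp_rot: [-3.141, -0.001, 0.25]
force: [-0.6, -0.8, 0.1]
opening: 0.603
gripper_force: 0.0
```

Emit:
play_rows(series="-0.2 -17.8 29 10 0 0 0;-0.2 -18.1 29.4 10 0 0 0;-0.2 0 0 10 0 0 0;-0.2 0 0 10 0 0 0;-0.2 0 0 10 0 0 0;-0.2 0 0 8 0 0 0;-0.2 0 0 0 0 0 0;-0.2 0 0 0 0 0 0;-0.2 0 0 0 0 0 0;-0.2 0 0 0 0 0 0")

```text
t: 36.95
tool_pos: [0.469, -0.4, 0.0673]
tcp_rot: [3.141, -0.001, 0.247]
force: [-0.1, -0.3, 0.4]
opening: 0.599
gripper_force: 0.0
```

```bash
python3 -c "
from h import *
plan([.469,-.3985,.0305],14.2)"; python3 spin.py | grep -v bar
```

```text
now [ 0.469  -0.4     0.0673] 14.15 wz -0.05 shift(after turn) mm [ 0.4 -1.5 36.8] open 0.599 gf 0.0 f [-0.1 -0.3  0.4]
top
24.0 [ 519. -389.] [36. 68.] 15.0
25.0 [ 423. -414.] [37. 69.] 13.1
131.5 [ 331. -239.] [36. 62.] -11.3
side
140.5 [ 334. -525.] [35. 80.] 28.9
58.0 [ 467. -395.] [ 35. 165.] 14.1
159.0 [ 330. -229.] [31. 61.] -7.2
```

Emit:
play_rows(series="-0.2 0 -1 7 0 0 0;-0.2 0 0 7 0 0 0;-0.2 0 0 7 0 0 0;-0.2 0 0 6 0 0 0;-0.2 0 0 5 0 0 0;-0.2 0 0 3 0 0 0;-0.2 0 0 1.5 0 0 0;-0.2 0 0 0 0 0 0;1 0 0 0 0 0 0;1 0 0 0 0 0 0", force=60)

```text
t: 38.05
tool_pos: [0.4686, -0.3991, 0.0305]
tcp_rot: [3.141, -0.0, 0.247]
force: [0.1, -0.5, 1.3]
opening: 0.271
gripper_force: 0.0
```

Emit:
play_rows(series="1 0 0 0 0 0 0;1 0 0 0 0 0 0;1 0 0 0 0 0 0;1 0 0 0 0 0 0;1 0 0 0 0 0 0;1 0 0 0 0 0 0;1 0 0 0 0 0 0;1 0 0 0 0 0 0;1 0 0 0 0 0 0;1 0 0 0 0 0 0")

```text
t: 39.05
tool_pos: [0.4687, -0.3992, 0.0308]
tcp_rot: [3.141, -0.0, 0.247]
force: [-0.1, 0.1, 5.4]
opening: 0.227
gripper_force: 58.9
```

```bash
python3 -c "
from h import *
plan(list(toW([0,-.0825,0])[:2])+[.19],8.6)"
```

```text
now [ 0.4687 -0.3992  0.0308] 14.14 wz 5.54 shift(after turn) mm [ 164.5 -491.3 -159.2] open 0.227 gf 58.9 f [-0.1  0.1  5.4]
```

Emit:
play_rows(series="1 0 0 -8 0 0 0;1 0 0 -16 0 0 0;1 0 0 -18 0 0 0;1 0 0 -18 0 0 0;1 0 0 -18 0 0 0;1 0 0 -18 0 0 0;1 0 0 -18 0 0 0;1 0 0 -18 0 0 0;1 0 0 -18 0 0 0;1 0 0 -10 0 0 5.54")

```text
t: 40.05
tool_pos: [0.4689, -0.3992, 0.1931]
tcp_rot: [3.14, -0.002, 0.15]
force: [0.6, -1.5, -1.0]
opening: 0.23
gripper_force: 58.8
```

Emit:
play_rows(series="1 6 -18 0 0 0 0;1 11 -32.8 0 0 0 0;1 11 -32.8 0 0 0 0;1 11 -32.8 0 0 0 0;1 11 -32.8 0 0 0 0;1 11 -32.8 0 0 0 0;1 11 -32.8 0 0 0 0;1 11 -32.8 0 0 0 0;1 11 -32.8 0 0 0 0;1 11 -32.8 0 0 0 0")

```text
t: 41.05
tool_pos: [0.5249, -0.0711, 0.1906]
tcp_rot: [3.141, 0.0, 0.153]
force: [0.6, -0.9, -1.3]
opening: 0.228
gripper_force: 58.9
```

Emit:
play_rows(series="1 11 -32.8 0 0 0 0;1 11 -32.8 0 0 0 0;1 11 -32.8 0 0 0 0;1 11 -32.8 0 0 0 0;1 11 -32.8 0 0 0 0;1 4.5 -14.1 0 0 0 0;1 0 0 15 0 0 0;1 0 0 15 0 0 0;1 0 0 0 0 0 0;1 0 0 0 0 0 0")

```text
t: 42.05
tool_pos: [0.5571, 0.1097, 0.1593]
tcp_rot: [3.141, 0.002, 0.148]
force: [-0.5, 0.4, -0.9]
opening: 0.232
gripper_force: 58.9
```

```bash
python3 -c "
from h import *
plan(list(toW([0,-.0825,0])[:2])+[.096],8.6)
for n in('top','side'):
    c=capture(n);P=toR(cloud(c).reshape(-1,3)); q=P[(abs(P[:,0])<.12)&(abs(P[:,1]+.0825)<.04)&(P[:,2]>.12)&(P[:,2]<.165)&(c['img'].reshape(-1,3).max(1)<80)&(abs(P[:,0])>.055)]
    print(n,len(q),np.round(np.percentile(q,[1,99],axis=0),3))
"
```

```text
now [0.5571 0.1097 0.1593] 8.5 wz -0.1 shift(after turn) mm [ 1.  -1.4 63.3] open 0.232 gf 58.9 f [-0.5  0.4 -0.9]
top 280 [[-0.083 -0.122  0.127]
 [ 0.107 -0.07   0.163]]
side 364 [[-0.085 -0.118  0.134]
 [ 0.103 -0.063  0.163]]
```

Emit:
play_rows(series="1 0 -1.2 10 0 0 0;1 0 0 12 0 0 0;1 0 0 12 0 0 0;1 0 0 12 0 0 0;1 0 0 10 0 0 0;1 0 0 5 0 0 0;1 0 0 2 0 0 0;1 0 0 0 0 0 0;1 0 0 0 0 0 0;1 0 0 0 0 0 0")

```text
t: 43.15
tool_pos: [0.5577, 0.1127, 0.0977]
tcp_rot: [3.142, -0.001, 0.15]
force: [-0.6, -0.4, -0.5]
opening: 0.229
gripper_force: 58.9
```

```bash
python3 -c "
from h import *
plan(list(toW([0,-.0825,0])[:2])+[.06],8.6)"
```

```text
now [0.5577 0.1127 0.0977] 8.6 wz 0.0 shift(after turn) mm [-0.1  1.5 37.7] open 0.229 gf 58.9 f [-0.6 -0.4 -0.5]
```

Emit:
play_rows(series="1 0 1.4 4 0 0 0;1 0 0 4 0 0 0;1 0 0 4 0 0 0;1 0 0 4 0 0 0;1 0 0 4 0 0 0;1 0 0 2 0 0 0;1 0 0 2 0 0 0;1 0 0 2 0 0 0;1 0 0 2 0 0 0;1 0 0 2 0 0 0")

```text
t: 44.15
tool_pos: [0.5585, 0.1113, 0.0681]
tcp_rot: [3.141, -0.002, 0.15]
force: [0.8, -1.5, 4.7]
opening: 0.231
gripper_force: 59.5
```

Emit:
play_rows(series="1 0 0 2 0 0 0;1 0 0 2 0 0 0;1 0 0 2 0 0 0;1 0 0 2 0 0 0;1 0 0 0.5 0 0 0;1 0 0 0 0 0 0;1 0 0 0 0 0 0;1 0 0 0 0 0 0;1 0 0 0 0 0 0;1 0 0 0 0 0 0")

```text
t: 45.15
tool_pos: [0.5576, 0.1111, 0.0604]
tcp_rot: [3.14, 0.0, 0.15]
force: [-8.8, -3.7, 24.3]
opening: 0.231
gripper_force: 61.7
```

Emit:
play_rows(series="1 0 0 -1 0 0 0;1 0 0 0 0 0 0;0.2 0 0 0 0 0 0;0.2 0 0 0 0 0 0;0.2 0 0 0 0 0 0;0.2 0 0 0 0 0 0;0.2 0 0 -5 0 0 0;0.2 0 0 -15 0 0 0;0.2 0 0 -20 0 0 0;0.2 0 0 -20 0 0 0")

```text
t: 46.15
tool_pos: [0.5577, 0.1115, 0.1215]
tcp_rot: [-3.141, -0.0, 0.15]
force: [0.4, 0.6, -0.7]
opening: 0.397
gripper_force: 0.0
```

Emit:
play_rows(series="0.2 0 0 -25 0 0 0;0.2 0 0 -25 0 0 0;0.2 0 0 -25 0 0 0;0.2 0 0 -25 0 0 0;0.2 0 0 -25 0 0 0;0.2 0 30 0 0 0 0;0.2 0 30 0 0 0 0;0.2 0 30 0 0 0 0;0.2 0 30 0 0 0 0;0.2 0 0 0 0 0 0")

```text
t: 47.15
tool_pos: [0.576, -0.0126, 0.2458]
tcp_rot: [3.14, -0.001, 0.144]
force: [0.5, -0.1, -0.7]
opening: 0.397
gripper_force: 0.0
```

```bash
python3 rack.py r2.png; python3 spin.py; python3 -c "
from h import *
plan([.6764,.0557,.25],98.5)"
```

```text
top 0.0275 [(94, np.float64(0.0644), np.float64(0.0262)), (176, np.float64(0.0579), np.float64(0.0222)), (128, np.float64(0.0637), np.float64(0.0221))] x [-0.0823  0.0841]
side -0.0825 [(165, np.float64(0.0628), np.float64(-0.0708)), (195, np.float64(0.0579), np.float64(-0.0737)), (133, np.float64(0.063), np.float64(-0.0702))] x [-0.0849  0.0819]
side -0.0275 [(163, np.float64(0.063), np.float64(-0.0151)), (216, np.float64(0.0579), np.float64(-0.0189)), (144, np.float64(0.0628), np.float64(-0.0157))] x [-0.0858  0.0807]
side 0.0275 [(198, np.float64(0.0629), np.float64(0.039)), (240, np.float64(0.058), np.float64(0.0356)), (169, np.float64(0.0633), np.float64(0.0391))] x [-0.0852  0.0813]
top
139.0 [ 335. -538.] [37. 87.] 31.2
141.0 [ 331. -239.] [36. 63.] -11.5
bar 159 [0.10959974 0.05072957 0.14522847]
side
138.0 [ 334. -525.] [33. 79.] 29.5
158.0 [ 330. -231.] [30. 60.] -7.5
bar 277 [0.10602537 0.0097578  0.14553336]
now [ 0.5755 -0.0061  0.2456] 8.69 wz -89.81 shift(after turn) mm [ 46.2 108.9  -4.4] open 0.399 gf 0.0 f [-0.3  0.3 -0.5]
```

View pics/r2.png

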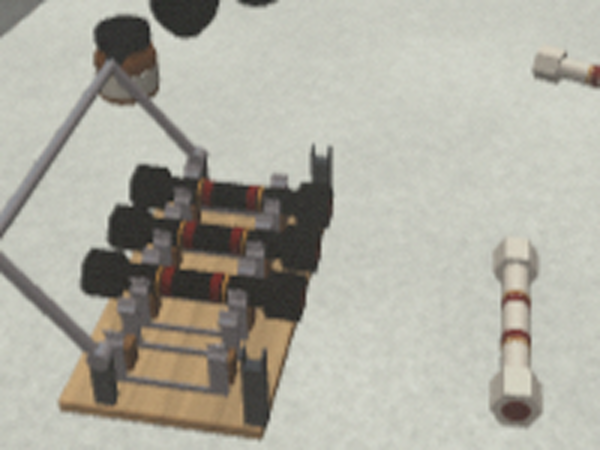

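Emit:
play_rows(series="0.1 0 0 0 0 0 -8.16;0.1 0 0 0 0 0 -8.16;0.1 0 0 0 0 0 -8.16;0.1 0 0 0 0 0 -8.16;0.1 0 0 0 0 0 -8.16;0.1 0 0 0 0 0 -8.16;0.1 0 0 0 0 0 -8.16;0.1 0 0 0 0 0 -8.16;0.1 0 0 0 0 0 -8.16;0.1 0 0 0 0 0 -8.16")

```text
t: 48.35
tool_pos: [0.5755, -0.0058, 0.2452]
tcp_rot: [3.141, -0.0, 1.583]
force: [-0.2, 0.1, 0.0]
opening: 0.446
gripper_force: 0.0
```

Emit:
play_rows(series="0.1 0 0 0 0 0 -8.21;0.1 9.2 21.8 0 0 0 0;0.1 9.2 21.8 0 0 0 0;0.1 9.2 21.8 0 0 0 0;0.1 9.2 21.8 0 0 0 0;0.1 9.2 21.8 0 0 0 0;0.1 0 0 0 0 0 0;0.1 0 0 0 0 0 0;0.1 0 0 0 0 0 0;0.1 0 0 0 0 0 0")

```text
t: 49.35
tool_pos: [0.6762, 0.0536, 0.2451]
tcp_rot: [3.141, 0.001, 1.717]
force: [0.4, -0.0, 0.4]
opening: 0.448
gripper_force: 0.0
```

Run:
```python
from h import *
plan([.6764,.0557,.1444],98.5)
R=111.3; ph=np.linspace(2.253,.153,41); y=-R*np.cos(ph); z=-R*np.sin(ph)
print(np.round(np.c_[np.diff(y),np.diff(z)],1).tolist())
```

```text
now [0.6762 0.0536 0.2451] 98.39 wz -0.11 shift(after turn) mm [  2.1   0.5 100.7] open 0.448 gf 0.0 f [ 0.4 -0.   0.4]
[[-4.6, -3.6], [-4.8, -3.3], [-5.0, -3.1], [-5.1, -2.8], [-5.3, -2.5], [-5.4, -2.2], [-5.5, -2.0], [-5.6, -1.7], [-5.7, -1.4], [-5.7, -1.1], [-5.8, -0.8], [-5.8, -0.5], [-5.8, -0.2], [-5.8, 0.2], [-5.8, 0.5], [-5.8, 0.8], [-5.7, 1.1], [-5.7, 1.4], [-5.6, 1.7], [-5.5, 2.0], [-5.4, 2.2], [-5.3, 2.5], [-5.1, 2.8], [-5.0, 3.1], [-4.8, 3.3], [-4.6, 3.6], [-4.4, 3.8], [-4.2, 4.0], [-4.0, 4.2], [-3.8, 4.5], [-3.5, 4.6], [-3.3, 4.8], [-3.0, 5.0], [-2.8, 5.1], [-2.5, 5.3], [-2.2, 5.4], [-1.9, 5.5], [-1.6, 5.6], [-1.3, 5.7], [-1.0, 5.7]]
```

Emit:
play_rows(series="0.1 2 0.5 12 0 0 0;0.1 0 0 14 0 0 0;0.1 0 0 14 0 0 0;0.1 0 0 14 0 0 0;0.1 0 0 14 0 0 0;0.1 0 0 12 0 0 0;0.1 0 0 10 0 0 0;0.1 0 0 7 0 0 0;0.1 0 0 3.5 0 0 0;0.1 0 0 0 0 0 0")

```text
t: 50.35
tool_pos: [0.6768, 0.0561, 0.144]
tcp_rot: [-3.141, -0.0, 1.718]
force: [-0.1, -0.3, 0.3]
opening: 0.449
gripper_force: 0.0
```

Emit:
play_rows(series="1 0 0 0 0 0 0;1 0 0 0 0 0 0;1 0 0 0 0 0 0;1 0 0 0 0 0 0;1 0 0 0 0 0 0;1 0 0 0 0 0 0;1 0 0 0 0 0 0;1 0 0 0 0 0 0;1 0 0 0 0 0 0;1 0 0 0 0 0 0", force=25)

```text
t: 51.35
tool_pos: [0.6773, 0.0562, 0.1446]
tcp_rot: [3.141, -0.0, 1.718]
force: [3.1, 0.8, 5.7]
opening: 0.165
gripper_force: 24.8
```

Emit:
play_rows(series="1 0 -4.6 -3.6 0 0 0;1 0 -4.8 -3.3 0 0 0;1 0 -5 -3.1 0 0 0;1 0 -5.1 -2.8 0 0 0;1 0 -5.3 -2.5 0 0 0;1 0 -5.4 -2.2 0 0 0;1 0 -5.5 -2 0 0 0;1 0 -5.6 -1.7 0 0 0;1 0 -5.7 -1.4 0 0 0;1 0 -5.7 -1.1 0 0 0")

```text
t: 52.35
tool_pos: [0.6253, 0.0483, 0.1685]
tcp_rot: [3.139, 0.0, 1.717]
force: [5.0, -0.7, 4.6]
opening: 0.163
gripper_force: 25.4
```

Emit:
play_rows(series="1 0 -5.8 -0.8 0 0 0;1 0 -5.8 -0.5 0 0 0;1 0 -5.8 -0.2 0 0 0;1 0 -5.8 0.2 0 0 0;1 0 -5.8 0.5 0 0 0;1 0 -5.8 0.8 0 0 0;1 0 -5.7 1.1 0 0 0;1 0 -5.7 1.4 0 0 0;1 0 -5.6 1.7 0 0 0;1 0 -5.5 2 0 0 0")

```text
t: 53.35
tool_pos: [0.5675, 0.0398, 0.1614]
tcp_rot: [-3.141, 0.0, 1.718]
force: [3.8, -0.5, 2.1]
opening: 0.168
gripper_force: 25.3
```

Emit:
play_rows(series="1 0 -5.4 2.2 0 0 0;1 0 -5.3 2.5 0 0 0;1 0 -5.1 2.8 0 0 0;1 0 -5 3.1 0 0 0;1 0 -4.8 3.3 0 0 0;1 0 -4.6 3.6 0 0 0;1 0 -4.4 3.8 0 0 0;1 0 -4.2 4 0 0 0;1 0 -4 4.2 0 0 0;1 0 -3.8 4.5 0 0 0")

```text
t: 54.35
tool_pos: [0.5216, 0.0333, 0.1274]
tcp_rot: [-3.142, -0.0, 1.718]
force: [5.3, -0.5, -0.1]
opening: 0.168
gripper_force: 24.9
```

```bash
python3 -c "
from h import *
s=monitor.sense(); print(toR(s['tool_pos']),s['force'],s['opening'])"
```

```text
[-0.04742822 -0.15421553  0.12738563] [ 5.25020767 -0.49769367 -0.13076545] 0.16804718426378754
```

Emit:
play_rows(series="1 0 -3.5 4.6 0 0 0;1 0 -3.3 4.8 0 0 0;1 0 -3 5 0 0 0;1 0 -2.8 5.1 0 0 0;1 0 -2.5 5.3 0 0 0;1 0 -2.2 5.4 0 0 0;1 0 -1.9 5.5 0 0 0;1 0 -1.6 5.6 0 0 0;1 0 -1.3 5.7 0 0 0;1 0 -1 5.7 0 0 0")

```text
t: 55.35
tool_pos: [0.4995, 0.03, 0.0753]
tcp_rot: [3.141, 0.0, 1.718]
force: [-7.1, -1.2, 37.9]
opening: 0.159
gripper_force: 28.5
```

Emit:
play_rows(series="1 0 0 1 0 0 0;1 0 0 1 0 0 0;1 0 0 0 0 0 0;1 0 0 0 0 0 0;1 0 0 0 0 0 0;1 0 0 0 0 0 0;1 0 0 0 0 0 0;1 0 0 0 0 0 0;1 0 0 0 0 0 0;1 0 0 0 0 0 0")

```text
t: 56.35
tool_pos: [0.4995, 0.0299, 0.0746]
tcp_rot: [3.141, 0.001, 1.718]
force: [-6.6, -1.0, 27.1]
opening: 0.161
gripper_force: 27.7
```

```bash
python3 -c "
from h import *
s=monitor.sense(); print(toR(s['tool_pos']),s['force'],s['opening'])
c=capture('side'); P=toR(cloud(c).reshape(-1,3)); q=P[(abs(P[:,0]+.072)<.02)&(abs(P[:,1])<.12)&(P[:,2]>.067)&(P[:,2]<.1)]; print(len(q),np.percentile(q,[2,50,98],axis=0))"
```

```text
[-0.06972838 -0.15425581  0.07464936] [-6.5763229  -0.9877536  27.06303444] 0.1611345174825367
370 [[-0.07834047 -0.11742127  0.07003584]
 [-0.07216377  0.01825926  0.07589692]
 [-0.05708773  0.11920996  0.0786285 ]]
```

Emit:
play_rows(series="1 0 0 -1.5 0 0 0;0.1 0 0 0 0 0 0;0.1 0 0 0 0 0 0;0.1 0 0 0 0 0 0;0.1 0 0 0 0 0 0;0.1 0 0 -3 0 0 0;0.1 0 0 -8 0 0 0;0.1 0 0 -15 0 0 0;0.1 0 0 -20 0 0 0;0.1 0 0 -20 0 0 0")

```text
t: 57.4
tool_pos: [0.4992, 0.03, 0.1424]
tcp_rot: [3.141, -0.0, 1.718]
force: [0.5, -0.4, 0.3]
opening: 0.453
gripper_force: 0.0
```

Emit:
play_rows(series="0.1 0 0 -25 0 0 0;0.1 0 0 -25 0 0 0;0.1 0 0 -25 0 0 0;0.1 -30 0 0 0 0 0;0.1 -40 0 0 0 0 0;0.1 -40 0 0 0 0 0;0.1 -40 0 0 0 0 0;0.1 0 0 0 0 0 0;0.1 0 0 0 0 0 0;0.1 0 0 0 0 0 0")

```text
t: 58.4
tool_pos: [0.5212, -0.1173, 0.2164]
tcp_rot: [3.141, -0.0, 1.719]
force: [0.2, 0.1, -0.1]
opening: 0.451
gripper_force: 0.0
```

```bash
python3 rack.py r3.png; python3 -c "
from h import *
for n in('side','top'):
    c=capture(n); P=toR(cloud(c).reshape(-1,3)); q=P[(abs(P[:,0]+.072)<.02)&(P[:,1]<-.13)&(P[:,1]>-.19)&(P[:,2]>.05)&(P[:,2]<.12)]; print('grip',len(q),np.percentile(q,[2,50,98],axis=0))"
```

```text
top -0.0825 [(138, np.float64(0.0781), np.float64(-0.0851)), (168, np.float64(0.058), np.float64(-0.0869)), (137, np.float64(0.0639), np.float64(-0.0876))] x [-0.0821  0.0843]
top -0.0275 [(148, np.float64(0.0776), np.float64(-0.0307)), (173, np.float64(0.0582), np.float64(-0.0323)), (133, np.float64(0.0638), np.float64(-0.0331))] x [-0.0829  0.0836]
top 0.0275 [(140, np.float64(0.0783), np.float64(0.0242)), (174, np.float64(0.0583), np.float64(0.0219)), (133, np.float64(0.0636), np.float64(0.0211))] x [-0.0824  0.0844]
top 0.0825 [(58, np.float64(0.0788), np.float64(0.0821)), (0, 0, 0), (0, 0, 0)] x [-0.0733  0.0449]
side -0.0825 [(153, np.float64(0.0768), np.float64(-0.0733)), (196, np.float64(0.0577), np.float64(-0.0733)), (133, np.float64(0.063), np.float64(-0.0706))] x [-0.0848  0.082 ]
side -0.0275 [(148, np.float64(0.0775), np.float64(-0.0175)), (218, np.float64(0.0574), np.float64(-0.0191)), (144, np.float64(0.0631), np.float64(-0.0156))] x [-0.0858  0.0805]
side 0.0275 [(183, np.float64(0.0772), np.float64(0.0367)), (241, np.float64(0.0577), np.float64(0.0359)), (168, np.float64(0.0629), np.float64(0.0394))] x [-0.0851  0.0812]
side 0.0825 [(69, np.float64(0.0779), np.float64(0.0844)), (0, 0, 0), (0, 0, 0)] x [-0.076   0.0435]
grip 66 [[-0.07776792 -0.1855768   0.07330561]
 [-0.07247737 -0.15797653  0.07780753]
 [-0.06478952 -0.13092337  0.08044676]]
grip 130 [[-0.0753486  -0.18885071  0.07183613]
 [-0.06897053 -0.16022114  0.07719999]
 [-0.06141657 -0.13104224  0.08113441]]
```

View pics/r3.png

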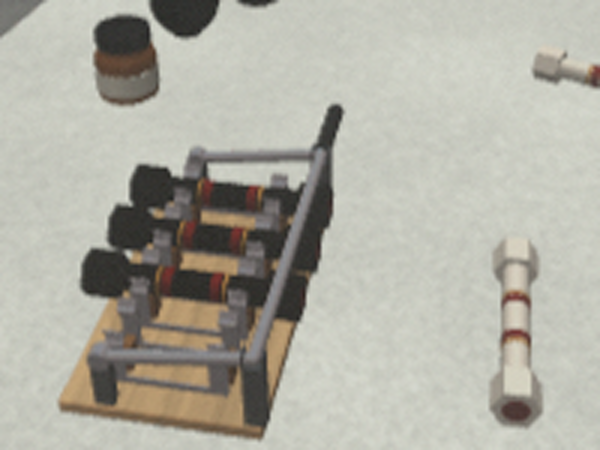

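```bash
python3 -c "
from h import *
c=capture('side'); P=toR(cloud(c).reshape(-1,3)); q=P[(abs(P[:,0]+.072)<.02)&(abs(P[:,1])<.12)&(P[:,2]>.067)&(P[:,2]<.1)]; print(len(q),np.percentile(q,[2,50,98],axis=0))
plan(list(toW([-.071,-.155,0])[:2])+[.11],98.5)"
```

```text
370 [[-0.0784893  -0.11618153  0.06970488]
 [-0.07216953  0.01634012  0.07599032]
 [-0.05637534  0.11889231  0.07909645]]
now [ 0.5211 -0.1177  0.2158] 98.5 wz -0.0 shift(after turn) mm [148.5  -0.8 105.8] open 0.452 gf 0.0 f [-0.7 -0.5 -0.5]
```

```bash
python3 -c "
from h import *
print(workorder.close_job())"
```

```text
the job is handed in; nothing more can be done
None
```

I handed the job in with all three black spindles snapped fully home in their own clips and the keeper closed over them in its catches. The jar, the bowl and the turned foot were left untouched; `close_job()` returned no verdict, so the result rests on my camera and depth checks.

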